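# Guide the steel ram through the punch stand

## Task

Open the punch stand's shutter by twisting its black spring-return knob clockwise all the way to the stop, then let go so that the knob springs back by itself. Then take the ram (the long straight steel rod hanging in the wooden rack, not the mushroom-headed punch) and thread it from above, nose down, through the upper bushing and then the lower one; finish while still holding it there, upright and still, with its tip hanging about half-way down the open gap between the lower bushing and the brass medal, never touching the medal. Leave the other things on the bench where they are.

Things in the scene. Friction and masses are not known exactly. Their poses are not given: they have to be found in the camera images.
- stand: Fixed dark steel C-shaped punch stand, base 170 x 80 mm. Origin on the bench, centre of the base; z up, yaw varies. In its frame both bushings (14 mm bores, right through, brass-rimmed) lie on one vertical axis at x 0, y +45 mm; column 50 x 50 mm at y -45; knob axis at x 0, y -40. Upper arm 105 to 120 mm above the bench, lower arm 55 to 70 mm, each 50 mm square round its bushing.
- upper_bore (a point): Centre of the top mouth of the upper bushing, 120 mm above the bench. The shutter (4 mm plate, its top 125.5 mm above the bench) covers it at first.
- lower_bore (a point): Centre of the top mouth of the lower bushing, 70 mm above the bench, straight below the upper one. Its underside is 55 mm above the bench.
- medal_top (a point): Centre of the top of the brass medal (28 mm across, 3 mm thick, fixed) lying on the stand's base straight below the bushings, 15 mm above the bench; the open gap up to the lower arm is 40 mm.
- knob_grip (a point): Black knob on top of the stand: a bar 42 mm long, 14 mm wide, 34 mm tall on a disc 44 mm across. The point is on the turning axis 161 mm above the bench, where to grip; the bar lies along the point's x axis, its top 13 mm above and the disc's top 21 mm below the point. The axes turn with the knob; at rest the bar lies along the stand's x axis.
- knob (a joint): Turn of the knob in rad: 0 at rest, grows clockwise seen from above, hard stop at 1.0. A spring (0.04 N m at rest, 0.16 N m at the stop) brings it back to 0 when let go, swinging the bar between the fingers, so open them wide (60 mm or more). Turning it carries the shutter along; the shutter stays open when it returns.
- shutter (a joint): Turn of the shutter in rad about the knob's axis: about 0 when it covers the upper bushing (starts at 0 to 0.08), grows clockwise seen from above; the bushing is clear above 0.5. Light friction keeps it where it is left.
- shutter_end (a point): Point on the top of the aluminium shutter blade (26 mm wide, 4 mm thick, reaching 102 mm from the knob's axis), 85 mm from that axis.
- rack: Fixed wooden rack 160 x 80 mm, 120 mm tall; its yaw varies. Origin on the bench at its centre; z up. The two tools hang by their collars in 14 mm holes in its top board (105 to 120 mm above the bench) at x 0, y -40 and +40 mm of its frame; which tool is in which hole varies.
- ram_grip (a point): The ram, an upright steel rod 157 mm long, 0.13 to 0.25 kg: nose tapering to 6 mm over the last 10 mm, 12 mm shaft up to 105 mm, collar 22 mm across and 6 mm thick, plain grip 18 mm across and 46 mm long. Point: on the axis, mid-grip, 134 mm above the tip, 23 mm above the collar. Its collar rests on the rack's top, so the point is 149 mm above the bench; lift it 110 mm to draw it clear.
- ram_tip (a point): The flat end of the ram's nose, on its axis, 134 mm below the grip point.
- doming_head (a point): The other tool in the rack: a shorter steel doming punch with a mushroom head 28 mm across. The point is in the middle of the head, 143 mm above the bench, the top 10 mm higher: carry the ram's tip over it or round it. Leave it.
- bowl: White bowl 90 mm across, 40 mm tall, loose. Origin under its centre. Leave it.
- tray: Shallow aluminium tray 100 x 180 mm, 22 mm tall, with small brass medals in it, loose. Origin under its centre. Leave it.

How it is judged (in metres and radians):
On the way, in this order (a step that is already met when the one before it is completed fails the run):
1. the knob is twisted to its stop (value of joint knob above 0.92 rad), for 0.05 s.
2. the knob is let go and has sprung back, the shutter stays open (value of joint knob below 0.1 rad and value of joint shutter above 0.5 rad and contact force between the fingers and knob below 0.2 N), for 0.1 s.
3. the ram's nose is through the upper bushing, above the lower one (z of ram_tip in the frame of upper_bore below -0.016 m and z of ram_tip in the frame of lower_bore above 0 m and horizontal distance between ram_tip and upper_bore below 0.008 m), for 0.04 s.
At the end, for the whole second after the job is handed in: The fingers hold the ram upright (4 degrees) and still through both bushings, tip on their axis (4 mm) and 5 to 36 mm above the medal, so at least 4 mm below the lower bushing, pressing on the stand with less than 15 N. The knob is back at rest (below 0.1 rad) (z of ram_tip in the frame of medal_top between 0.005 and 0.036 m and horizontal distance between ram_tip and lower_bore below 0.004 m and horizontal distance between ram_grip and upper_bore below 0.006 m and angle between ram_tip's own z axis and vertical below 0.07 rad and contact force between the fingers and ram above 2 N and contact force between ram and stand below 15 N and linear speed of ram below 0.03 m/s and value of joint knob below 0.1 rad); the arm keeps its last pose, push and grip.
It fails at once if the ram touches the medal (contact force between ram and medal above 0.5 N).
It fails at once if the doming punch is moved more than 30 mm (distance of doming_head from where it was at the start of the episode above 0.03 m).
It fails at once if the bowl is moved more than 30 mm (distance of bowl from where it was at the start of the episode above 0.03 m).
It fails at once if the tray is moved more than 30 mm (distance of tray from where it was at the start of the episode above 0.03 m).
It also fails if it takes over 64 s, if anything falls off the work surface, if the arm or the gripper's body presses on something with over 40 N, if the wrist force passes 120 N, or if a joint passes its speed limit or range.

## Robot

A 6-joint arm with a two-finger parallel gripper is mounted at the origin on the work surface. World frame = base frame: x ahead of the robot, y to its left, z up, the work surface at z = 0. Lengths are in mm, angles in rad, forces in N, time in s.
With the tool pointing down it reaches from about 350 to 800 mm from the base axis. Payload 7.3 kg.
Tool frame: the origin (TCP) lies on the front face of the gripper's body, between the roots of the fingers; the fingertips stand 73 mm ahead of it and the grasp point (between the pads) lies 54 mm ahead of it; z points along the fingers, y is the line along which they close (so a half turn about z gives the same grasp; the last joint's range is limited). The gripper opens to 85 mm and grips with 20 to 120 N. Pads are 22 mm wide; open, the fingers measure 114 mm over their backs; the gripper's body (76 mm by 85 mm) begins 54 mm behind the grasp point. The pads swing forward as they close: fully open they stand 13 mm farther back than shut.
Start: joints at [1.086, 0.342, 1.524, -0, 1.275, -0.146], TCP at [174.469, 495.175, 303.922] pointing down, gripper open.
Joint ranges: [-2.53, 2.53], [-0.77, 2.02], [0.04, 2.7], [-1, 4.14], [0.28, 2.66], [-3.11, 3.11]. Speed limits (rad/s): [2.57, 2.57, 3.14, 3.14, 3.14, 3.14].

## Interface

Orientations are given as a rotation vector (axis times angle).
In Python, from workcell import manip gives the robot as it stands. The module is installed in compiled form; this text tells all that it offers.
- The arm moves only by the shell command python3 -m creep 'ROWS' [FORCE]. ROWS is JSON, a list of rows, each a list of 7 numbers: the closure, from 0 (fully open) to 1 (shut), then the shift along the world's x, y, z scaled (see below), then the turn, a rotation vector about the world's x, y, z scaled (see below). In form: [[fingers, dx, dy, dz, rx, ry, rz], ...]. A call has exactly 5 rows; each row is the pose to reach, as a shift and turn from the pose commanded when the call began, turning the shorter way round; what a row does not reach only later rows make up. The controller multiplies each number of a shift by 60 cm and each number of a turn by 2 pi rad. A row lasts 1/8 s, in which the tool goes at most 62.5 mm and 10.7 degrees, less where a joint would pass 70% of its speed; a pose out of reach is approached as far as the arm can. A call with a number of a shift or a turn outside -1 to 1 is refused whole. A call with a gripper value outside its range is refused whole. The fingers move at their own pace and stop on an object; FORCE is the grip in N (left out, the last holds). Time passes only in rows, so rows that repeat a pose let the fingers close, or fill a call up. It gives the time, the measured TCP pose, the force, the opening and the grip force at its end, in the units of the state.
- manip.observe(): the state, without advancing time (a new reading comes with each control period).
- manip.read_camera(name): name is "scene" or "top" or "wrist"; returns a dict with "frame" (400x640x3 uint8, red, green, blue), "depth" (400x640 float32, mm along the optical axis (not along the pixel's ray), 0 where there is no reading), "intrinsics" (3x3 intrinsics, pixels), "T" (4x4, takes a point from camera to world coordinates); the wrist camera has in their place "hand_eye" (4x4, takes a point from camera to tool coordinates, whose origin is the TCP and whose axes are the flange's). Camera axes: x right, y down, z forward; pixel columns grow to the right and rows downward; lengths in mm; the calibration is good to about 2 mm. The wrist camera is an equidistant fisheye: a pixel r from the principal point sees the ray r / f radians off the axis. A picture is of the moment at which its call begins: read the wrist's pose just before it.
- manip.finish_job(): hands the job in; it is judged then, once.
Trained networks look in the newest picture that a camera, given by its name, has taken for a name from the list of things; names that differ only in an ending like _2 or _b are one class to them, and where a whole thing is asked for, a point or a joint stands for the part that bears it (a point fixed in the world has none). Each returns a list of dicts, best first, with "p" (0 to 1); they miss things now and then, are a little off and sometimes report something else, mostly with a low value. They report only what shows in the picture. A call takes as long as a camera call.
- manip.search_frame(target, camera): "xy" ([column, row] in pixels, amid what is visible of it).
- manip.silhouettes(target, camera): "region" (400x640 bool, what is visible of it) and "xy" ([column, row] in pixels, amid what is visible of it).
The state is a dict: "t": time; "joints": joint angles; "dq": joint speeds; "effort": joint torques, N m; "eef_pos": TCP position; "tcp_rot": TCP orientation; "ft_force": force on the tool from outside, world axes, zero at the start; "wrist_torque": the same for the moment, N m; "opening": finger opening in mm; "grasp_force": force on a finger pad.
Only numpy, scipy, OpenCV 4.12 (cv2) and the standard library are available. Lean on these libraries where they do the work, as an engineer would, in place of code of your own. Each camera call takes 0.05 s, during which the arm holds its last target. There are 200 camera calls.

## Working session

There is one attempt and no reset: what is moved stays moved. The work goes in short steps, Python scripts to look and compute and a shell command to move; the robot and the scene stay as the last step left them, time stands still between calls to the robot, and variables do not carry over. Pictures are saved under pics/ and viewed, at most 10 in all, crops included, and the job is handed in when it is done.

```bash
mkdir -p pics
python3 - <<'E'
from workcell import manip
import cv2,numpy as np
s=manip.observe();print({k:np.round(v,3).tolist() for k,v in s.items()})
ims=[]
for c in ("scene","top"):
    r=manip.read_camera(c);np.savez(c+".npz",**{k:v for k,v in r.items()})
    im=r["frame"][:,:,::-1].copy();print(c,r["T"].round(3).tolist(),r["intrinsics"].round(1).tolist())
    for t in ["stand","knob_grip","shutter_end","rack","ram_grip","doming_head","bowl","tray","upper_bore"]:
        d=manip.search_frame(t,c)
        K=r["intrinsics"]
        for q in d[:2]:
            u,v=q["xy"];z=r["depth"][int(v),int(u)];p=r["T"]@np.array([(u-K[0,2])/K[0,0]*z,(v-K[1,2])/K[1,1]*z,z,1])
            print(t,round(q["p"],2),np.round(q["xy"]),p[:3].round(1))
    cv2.imwrite(f"pics/{c}.png",im)
E
```

```text
{'t': 0.0, 'joints': [1.086, 0.343, 1.525, -0.0, 1.275, -0.146], 'dq': [-0.001, -0.002, -0.002, 0.001, 0.001, 0.0], 'effort': [-0.0, -43.369, -24.601, -0.0, 0.008, -0.0], 'eef_pos': [174.31, 494.89, 303.209], 'tcp_rot': [-0.53, -3.096, 0.002], 'ft_force': [-0.609, 0.367, -0.493], 'wrist_torque': [-0.046, -0.023, 0.069], 'grasp_force': 0.0, 'opening': 85.453}
scene [[-0.398, 0.676, -0.621, 1156.895], [0.918, 0.293, -0.269, 262.633], [0.0, -0.677, -0.736, 817.488], [0.0, 0.0, 0.0, 1.0]] [[445.3, 0.0, 320.6], [0.0, 445.3, 195.3], [0.0, 0.0, 1.0]]
stand 0.75 [247. 162.] [ 492.3 -222.1   65.7]
knob_grip 0.6 [227. 124.] [ 487.5 -263.7  166. ]
shutter_end 0.81 [244. 146.] [ 496.8 -219.7  122.5]
rack 0.8 [414. 227.] [476.5 205.2   2.9]
rack 0.55 [330. 282.] [690.7  82.9   4.6]
ram_grip 0.54 [402. 194.] [516.  167.9 141.9]
doming_head 0.79 [436. 206.] [527.6 242.  147.6]
bowl 0.56 [327. 282.] [692.7  76.8   5.6]
tray 0.66 [243. 165.] [ 508.2 -224.6   66.8]
upper_bore 0.73 [245. 164.] [ 501.6 -221.5   65.9]
top [[0.019, -0.997, 0.07, 548.809], [-0.999, -0.017, 0.027, 7.355], [-0.026, -0.07, -0.997, 789.721], [0.0, 0.0, 0.0, 1.0]] [[381.6, 0.0, 314.8], [0.0, 381.6, 203.0], [0.0, 0.0, 1.0]]
stand 0.79 [448. 266.] [ 491.2 -204.2  124.9]
stand 0.64 [178. 244.] [519.7 253.  152.9]
knob_grip 0.8 [491. 279.] [ 474.9 -260.6  163.6]
knob_grip 0.54 [449. 265.] [ 493.5 -206.2  125.2]
shutter_end 0.69 [448. 264.] [ 493.8 -203.6  125.7]
shutter_end 0.63 [448. 268.] [ 488.2 -205.7  123.3]
rack 0.67 [217. 246.] [516.8 195.9 118.6]
ram_grip 0.74 [228. 256.] [503.5 163.1 171.5]
doming_head 0.82 [183. 245.] [518.7 244.7 152.5]
doming_head 0.63 [492. 278.] [ 477.2 -261.7  165.5]
bowl 0.83 [285. 152.] [709.8  92.9   4.9]
tray 0.85 [417. 154.] [ 708.5 -180.7    4.8]
tray 0.66 [451. 266.] [ 491.3 -209.9  124.7]
upper_bore 0.67 [449. 268.] [ 487.2 -205.8  124.7]
upper_bore 0.6 [454. 264.] [ 495.3 -214.4  124. ]
```

View pics/scene.png

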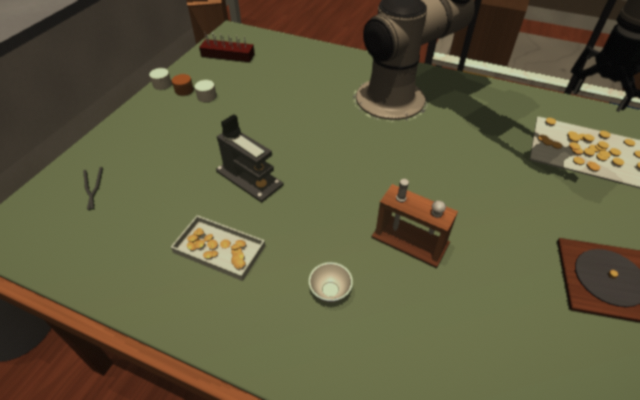

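View pics/top.png

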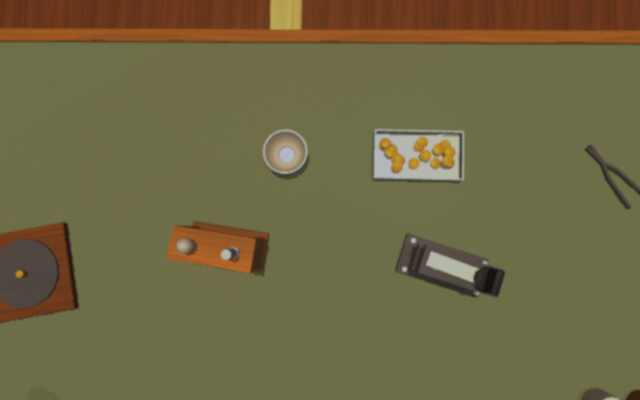

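The scene shows the stand (knob and shutter) at about (245,150) px and the rack at (415,215), with the ram at (403,190) and the punch at (437,207). In the top view the knob is at (490,279), the shutter at (450,266), the ram at (229,255) and the punch at (184,245). Next I'll move over the rack for a wrist view, on the way to the stand.

```bash
python3 -m creep '[[0,0.09,-0.05,0.01,0,0,0],[0,0.18,-0.1,0.02,0,0,0],[0,0.25,-0.18,0.03,0,0,0],[0,0.32,-0.26,0.04,0,0,0],[0,0.38,-0.34,0.05,0,0,0]]' && python3 -m creep '[[0,0.05,-0.08,0,0,0,0],[0,0.07,-0.15,0,0,0,0],[0,0.07,-0.15,0,0,0,0],[0,0.07,-0.15,0,0,0,0],[0,0.07,-0.15,0,0,0,0]]'
cat > h.py <<'E'
from workcell import manip
import cv2,numpy as np
from scipy.spatial.transform import Rotation as R
def wrist():
    s=manip.observe();r=manip.read_camera("wrist")
    T=np.eye(4);T[:3,:3]=R.from_rotvec(s["tcp_rot"]).as_matrix();T[:3,3]=s["eef_pos"]
    r["T"]=T@r["hand_eye"];r["s"]=s;return r
def ray(r,u,v):
    K=r["intrinsics"];a=np.stack([(np.asarray(u,float)-K[0,2])/K[0,0],(np.asarray(v,float)-K[1,2])/K[1,1]],-1)
    th=np.linalg.norm(a,axis=-1,keepdims=True);d=np.concatenate([a/np.maximum(th,1e-9)*np.sin(th),np.cos(th)],-1)
    return d   # unit, camera
def cloud(r):   # depth along optical axis
    v,u=np.mgrid[0:400,0:640];d=ray(r,u,v);P=d/d[...,2:]*r["depth"][...,None]
    return P@r["T"][:3,:3].T+r["T"][:3,3]
def at_z(r,uv,z):
    d=ray(r,*uv)@r["T"][:3,:3].T;o=r["T"][:3,3];return o+d*(z-o[2])/d[2]
E
python3 - <<'E'
from h import *
r=wrist();print(r["s"]["eef_pos"].round(1) if hasattr(r["s"]["eef_pos"],'round') else r["s"]["eef_pos"],r["s"]["joints"],r["intrinsics"],r["hand_eye"])
P=cloud(r)
for t,z in (("ram_grip",172),("doming_head",150),("rack",120)):
    for q in manip.silhouettes(t,"wrist")[:2]:
        m=q["region"]&(r["depth"]>0);X=P[m]
        print(t,round(q["p"],2),np.round(q["xy"]),at_z(r,q["xy"],z).round(1),m.sum(),np.percentile(X[:,2],[1,50,99]).round(1))
np.savez("w1.npz",P=P,f=r["frame"])
cv2.imwrite("pics/w1.png",r["frame"][:,:,::-1])
E
```

```text
t: 1.62
eef_pos: [403.1, 290.3, 334.1]
tcp_rot: [0.529, 3.096, 0.001]
ft_force: [0.6, 0.1, -0.3]
opening: 85.5
grasp_force: 0.0
t: 2.25
eef_pos: [443.5, 202.9, 333.9]
tcp_rot: [-0.527, -3.097, -0.001]
ft_force: [-0.2, 0.3, -0.2]
opening: 85.4
grasp_force: 0.0
[443.5 202.9 333.9] [ 2.71644786e-01  2.49987359e-01  1.56976114e+00  3.18708843e-04
  1.32171506e+00 -9.62035993e-01] [[309.70691629   0.         322.3644186 ]
 [  0.         309.70691629 194.33868983]
 [  0.           0.           1.        ]] [[-1.74247349e-03 -9.64690091e-01 -2.63381837e-01  6.71353218e+01]
 [ 9.99998464e-01 -1.63077025e-03 -6.42728103e-04  2.11584916e-01]
 [ 1.90518167e-04 -2.63382553e-01  9.64691451e-01 -6.88340554e+01]
 [ 0.00000000e+00  0.00000000e+00  0.00000000e+00  1.00000000e+00]]
ram_grip 0.61 [309. 263.] [491.9 174.5 172. ] 802 [ 26.1 156.2 171.8]
doming_head 0.73 [392. 244.] [510.2 246.5 150. ] 774 [118.3 147.2 152.1]
rack 0.93 [344. 221.] [485.6 210.7 120. ] 10659 [  6.8 118.  120.2]
```

View pics/w1.png

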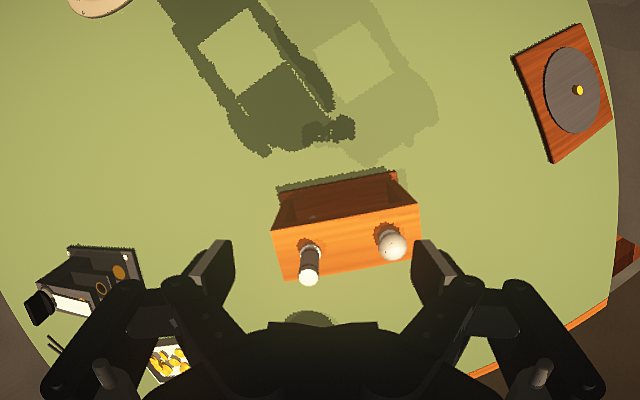

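The wrist view shows the ram top at (309,280), the punch head at (392,245) and the stand at the left. I'll fit the geometry from the clouds.

```bash
cat > fit.py <<'E'
from h import *
def fit(P,tag):
    X=P.reshape(-1,3);X=X[np.isfinite(X).all(1)]
    def box(x0,x1,y0,y1,z0,z1): return X[(X[:,0]>x0)&(X[:,0]<x1)&(X[:,1]>y0)&(X[:,1]<y1)&(X[:,2]>z0)&(X[:,2]<z1)]
    def rep(n,q):
        if len(q)<10: print(tag,n,len(q));return
        (c,s,a)=cv2.minAreaRect(q[:,:2].astype(np.float32));print(tag,n,len(q),"mean",q.mean(0).round(1),"rect",np.round(c,1),np.round(s,1),round(a,1))
    rep("ramtop",box(460,550,130,205,166,180));rep("dome",box(470,560,215,280,140,160))
    rep("racktop",box(430,600,80,320,114,123))
    rep("knobtop",box(420,540,-310,-210,169,182))
    rep("shutter",box(420,600,-250,-130,123,129))
    rep("arm",box(420,600,-250,-130,115,121.5))
    rep("base",box(380,620,-330,-110,6,16))
E
python3 - <<'E'
from fit import *
fit(np.load("w1.npz")["P"],"wrist")
for c in("top","scene"):
    r=np.load(c+".npz");K=r["intrinsics"];z=r["depth"];v,u=np.mgrid[0:400,0:640]
    P=np.stack([(u-K[0,2])/K[0,0]*z,(v-K[1,2])/K[1,1]*z,z],-1)@r["T"][:3,:3].T+r["T"][:3,3];P[z==0]=np.nan
    fit(P,c)
E
```

```text
wrist ramtop 298 mean [504.3 168.5 170.4] rect [505.4 168. ] [15.7 17.4] 70.2
wrist dome 634 mean [514.1 246.4 148. ] rect [516.6 247. ] [26.4 27.1] 22.4
wrist racktop 6509 mean [506.3 206.  118.7] rect [511.5 207.5] [150.9  61.5] 81.7
wrist knobtop 127 mean [ 468.4 -263.1  171.9] rect [ 469.9 -266.3] [17.6 43.8] 69.4
wrist shutter 462 mean [ 488.2 -208.8  124.4] rect [ 487.6 -211.8] [90.4 28.2] 69.3
wrist arm 559 mean [ 478.4 -197.3  118.7] rect [ 487.  -208.1] [100.2  51.7] 73.5
wrist base 1412 mean [ 470.6 -198.8   11. ] rect [ 472.9 -225.2] [171.6  64. ] 73.0
top ramtop 98 mean [507.2 167.5 170.8] rect [507.3 167.8] [16.6 16.4] 28.7
top dome 210 mean [518.8 245.  148.6] rect [518.5 246.6] [26.3 25.7] 36.0
top racktop 2496 mean [512.8 205.4 119.2] rect [512.7 207.9] [150.6  60.3] 81.9
top knobtop 250 mean [ 472.2 -265.3  172.8] rect [ 472.2 -265.7] [13.6 41.6] 72.3
top shutter 719 mean [ 491.3 -209.7  125.1] rect [ 490.9 -211.7] [88.9 28.1] 68.8
top arm 818 mean [ 488.5 -200.   119.4] rect [ 489.4 -208.8] [100.8  50. ] 73.1
top base 1324 mean [ 488.6 -206.6   11.4] rect [ 483.7 -228. ] [170.7  80.1] 73.1
scene ramtop 52 mean [510.  166.9 169.1] rect [509.  167.4] [16.3 17.2] 47.3
scene dome 122 mean [524.5 245.9 146.8] rect [523.7 245.8] [26.4 24.7] 88.1
scene racktop 1392 mean [519.  207.6 117.7] rect [514.5 205.9] [150.8  64. ] 81.6
scene knobtop 66 mean [ 474.6 -266.5  171. ] rect [ 474.3 -267.1] [13.6 38.8] 74.5
scene shutter 144 mean [ 495.  -208.6  124. ] rect [ 494.2 -212.6] [85.9 25.5] 70.2
scene arm 338 mean [ 495.7 -200.2  117.7] rect [ 492.2 -207.7] [97.2 52.5] 73.4
scene base 890 mean [ 505.  -207.3    9.8] rect [ 485.9 -228. ] [170.5  82.1] 73.1
```

```bash
python3 -m creep '[[0,0,-0.1,0,0,0,0],[0,0,-0.2,0,0,0,0],[0,0,-0.3,0,0,0,0],[0,0,-0.4,0,0,0,0],[0,0,-0.5,0,0,0,0]]' && python3 -m creep '[[0,-0.02,-0.1,0,0,0,0],[0,-0.05,-0.2,0,0,0,0],[0,-0.05,-0.22,0,0,0,0],[0,-0.05,-0.22,0,0,0,0],[0,-0.05,-0.22,0,0,0,0]]'
python3 - <<'E'
from fit import *
r=wrist();print(r["s"]["eef_pos"],r["s"]["joints"]);P=cloud(r);np.savez("w2.npz",P=P);fit(P,"w2")
for t,z in (("knob_grip",174),("shutter_end",125.5)):
    for q in manip.silhouettes(t,"wrist")[:2]:print(t,q["p"],q["xy"],at_z(r,q["xy"],z).round(1))
cv2.imwrite("pics/w2.png",r["frame"][:,:,::-1])
E
```

```text
t: 3.08
eef_pos: [443.8, -99.6, 334.1]
tcp_rot: [0.528, 3.096, 0.0]
ft_force: [0.9, 0.6, -0.5]
opening: 85.3
grasp_force: 0.0
t: 3.7
eef_pos: [414.4, -228.6, 333.8]
tcp_rot: [-0.527, -3.097, -0.001]
ft_force: [0.0, 0.3, -0.0]
opening: 85.5
grasp_force: 0.0
[ 414.39596893 -228.5909381   333.8372019 ] [-6.66541220e-01  2.23002958e-01  1.60583092e+00  6.21003250e-04
  1.31311311e+00 -1.90051858e+00]
w2 ramtop 0
w2 dome 0
w2 racktop 1258 mean [504.3 168.8 118.6] rect [508.5 179.3] [97.4 61.6] 81.7
w2 knobtop 678 mean [ 468.3 -265.9  172.4] rect [ 469.7 -266.6] [14.4 40.8] 72.0
w2 shutter 1836 mean [ 489.3 -210.1  124.3] rect [ 488.6 -212.7] [90.1 27.6] 69.2
w2 arm 2143 mean [ 482.1 -202.4  118.8] rect [ 488. -209.] [99.7 51.5] 73.4
w2 base 2425 mean [ 457.2 -216.1   10.8] rect [ 462.8 -223.4] [171.   45.5] 74.9
knob_grip 0.71 [304.3, 257.4] [ 455.8 -258.8  174. ]
shutter_end 0.7 [549.2, 268.4] [610.8   8.8 125.5]
shutter_end 0.64 [364.5, 244.8] [ 485.  -209.2  125.5]
```

View pics/w2.png

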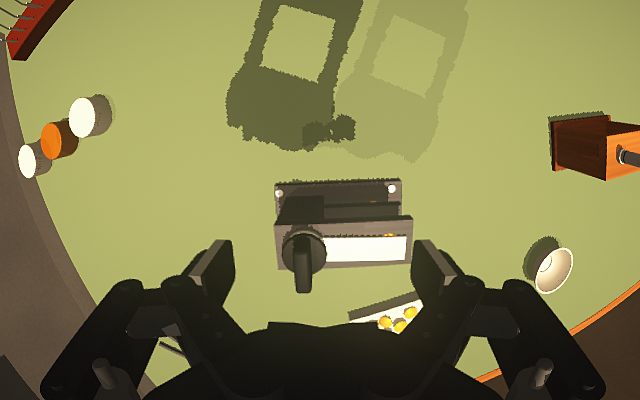

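The view shows the knob at (304,265) with the bar pointing up and down the image, and the shutter at (365,247). The cameras agree on these:
- stand yaw −16.8°
- knob about (472,−266)
- bore about (496.6,−185)
- ram about (507.3,167.8)

I'll move over the knob and descend.

```bash
python3 -m creep '[[0,0.095,-0.063,0,0,0,0.007],[0,0.095,-0.063,0,0,0,0.007],[0,0.095,-0.063,-0.07,0,0,0.007],[0,0.095,-0.063,-0.14,0,0,0.007],[0,0.095,-0.063,-0.195,0,0,0.007]]' && python3 -m creep '[[0.3,0,0,0,0,0,0],[0.6,0,0,0,0,0,0],[1,0,0,0,0,0,0],[1,0,0,0,0,0,0],[1,0,0,0,0,0,0]]' 50
```

```text
t: 4.47
eef_pos: [470.6, -266.6, 215.5]
tcp_rot: [-0.46, -3.107, -0.001]
ft_force: [-0.4, -0.4, -0.5]
opening: 85.3
grasp_force: 0.0
t: 5.1
eef_pos: [471.5, -267.5, 218.3]
tcp_rot: [0.461, 3.105, 0.0]
ft_force: [0.5, 3.7, 5.2]
opening: 13.3
grasp_force: 50.5
```

```bash
python3 -m creep '[[1,0,0,0,0,0,-0.028],[1,0,0,0,0,0,-0.056],[1,0,0,0,0,0,-0.084],[1,0,0,0,0,0,-0.112],[1,0,0,0,0,0,-0.14]]' && python3 -m creep '[[1,0,0,0,0,0,-0.016],[1,0,0,0,0,0,-0.026],[1,0,0,0,0,0,-0.026],[1,0,0,0,0,0,-0.026],[1,0,0,0,0,0,-0.026]]'; python3 -c "
from h import *
s=manip.observe();print(s['wrist_torque'],s['ft_force'],s['joints'],R.from_rotvec(s['tcp_rot']).as_matrix()[:,1])"
```

```text
t: 5.72
eef_pos: [471.1, -267.8, 218.3]
tcp_rot: [1.747, 2.609, 0.0]
ft_force: [-1.3, 2.9, 7.1]
opening: 13.3
grasp_force: 50.5
t: 6.35
eef_pos: [471.1, -267.7, 218.3]
tcp_rot: [1.943, 2.467, -0.001]
ft_force: [-1.4, 2.5, 7.4]
opening: 12.9
grasp_force: 60.8
[0.46440318 0.36779572 1.43386052] [-1.44725579  2.48872145  7.42148179] [-6.57990829e-01  4.54428044e-01  1.60255765e+00 -7.01572304e-04
  1.08310782e+00 -8.93969855e-01] [9.72208929e-01 2.34114482e-01 4.55338027e-04]
```

The wrist torque of 1.4 Nm is far above the spring's 0.16 Nm, so the knob is at the stop. Releasing.

```bash
python3 -m creep '[[0,0,0,0,0,0,0],[0,0,0,0,0,0,0],[0,0,0,0,0,0,0],[0,0,0,0,0,0,0],[0,0,0,0,0,0,0]]' && python3 -m creep '[[0,0,0,0,0,0,0],[0,0,0,0,0,0,0],[0,0,0,0,0,0,0],[0,0,0,0.05,0,0,0],[0,0,0,0.12,0,0,0]]' && python3 -m creep '[[0,0,0.02,0.08,0,0,-0.02],[0,0,0.08,0.1,0,0,-0.04],[0,0,0.14,0.1,0,0,-0.067],[0,0,0.2,0.1,0,0,-0.067],[0,0,0.2,0.1,0,0,-0.067]]'
python3 - <<'E'
from fit import *
r=wrist();print(r["s"]["eef_pos"],r["s"]["joints"]);fit(cloud(r),"w3")
cv2.imwrite("pics/w3.png",r["frame"][:,:,::-1])
r=manip.read_camera("top");K=r["intrinsics"];z=r["depth"];v,u=np.mgrid[0:400,0:640]
P=np.stack([(u-K[0,2])/K[0,0]*z,(v-K[1,2])/K[1,1]*z,z],-1)@r["T"][:3,:3].T+r["T"][:3,3];fit(P,"top")
E
```

```text
t: 6.98
eef_pos: [470.9, -268.0, 216.8]
tcp_rot: [1.948, 2.464, 0.0]
ft_force: [-0.0, 0.9, -0.4]
opening: 85.5
grasp_force: 0.0
t: 7.6
eef_pos: [470.5, -267.6, 288.6]
tcp_rot: [-1.946, -2.462, -0.0]
ft_force: [0.5, -0.3, 0.1]
opening: 85.1
grasp_force: 0.0
t: 8.22
eef_pos: [470.8, -146.0, 349.2]
tcp_rot: [2.417, 2.007, 0.001]
ft_force: [0.1, -0.2, -0.1]
opening: 85.2
grasp_force: 0.0
[ 470.81218296 -145.97238424  349.20614635] [-4.56470191e-01  2.49225281e-01  1.52810051e+00  4.19488668e-04
  1.36386694e+00 -2.71606300e-01]
w3 ramtop 0
w3 dome 0
w3 racktop 0
w3 knobtop 517 mean [ 469.9 -264.8  172.3] rect [ 470.3 -266.3] [15. 42.] 73.1
w3 shutter 750 mean [ 524.8 -240.9  124.3] rect [ 513.6 -246.4] [107.3  23.6] 14.4
w3 arm 3762 mean [ 488.7 -202.9  118.8] rect [ 510.5 -215.3] [99.9 97.8] 73.2
w3 base 2181 mean [ 476.1 -192.    10.9] rect [ 481.8 -227.4] [169.7  80.4] 72.9
top ramtop 100 mean [507.2 167.3 170.6] rect [507.4 167.8] [17.  16.5] 33.6
top dome 211 mean [518.7 244.8 148.7] rect [518.5 246.1] [27.1 24.6] 2.8
top racktop 2492 mean [512.8 205.4 119.2] rect [512.8 208. ] [151.1  60.2] 81.8
top knobtop 76 mean [ 485.7 -269.4  172.8] rect [ 485.7 -269.8] [14.3 12.6] 77.3
top shutter 217 mean [ 556.1 -237.6  125. ] rect [ 553.8 -238.1] [30.9 25.8] 18.2
top arm 780 mean [ 494.1 -184.9  119.3] rect [ 493.1 -196.2] [74.4 49.9] 72.9
top base 980 mean [ 494.4 -181.3   11.4] rect [ 491.5 -202.2] [116.6  80. ] 73.1
```

View pics/w3.png

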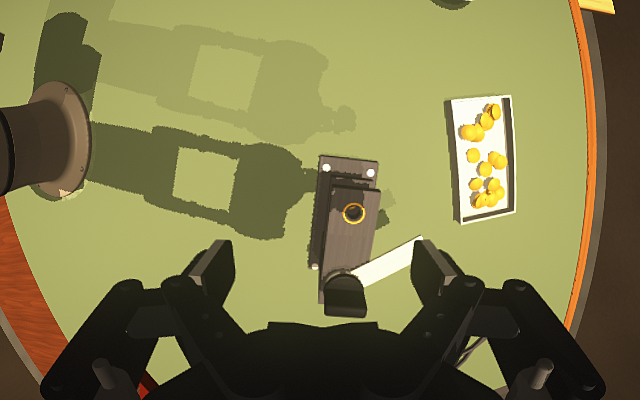

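The knob is back at rest, the shutter is swung aside at (390,262), and the bore is clear at (354,213). Now to the ram.

```bash
python3 -m creep '[[0,0.02,0.1,0,0,0,0],[0,0.04,0.2,0,0,0,0],[0,0.06,0.3,0,0,0,0],[0,0.06,0.4,0,0,0,0],[0,0.06,0.5,0,0,0,0]]' && python3 -m creep '[[0,0,0.023,0,0,0,0],[0,0,0.023,0,0,0,0],[0,0,0.023,-0.08,0,0,0],[0,0,0.023,-0.16,0,0,0],[0,0,0.023,-0.24,0,0,0]]' && python3 -m creep '[[0,0,0,0,0,0,0],[0.5,0,0,0,0,0,0],[1,0,0,0,0,0,0],[1,0,0,0,0,0,0],[1,0,0,0,0,0,0]]' 60
```

```text
t: 8.95
eef_pos: [507.6, 152.9, 348.6]
tcp_rot: [2.421, 2.001, -0.0]
ft_force: [0.2, -0.1, -0.0]
opening: 85.3
grasp_force: 0.0
t: 9.57
eef_pos: [507.5, 163.4, 203.7]
tcp_rot: [2.422, 1.999, 0.001]
ft_force: [0.4, 0.6, 0.4]
opening: 85.5
grasp_force: 0.0
t: 10.2
eef_pos: [507.1, 166.0, 205.9]
tcp_rot: [2.419, 2.003, 0.002]
ft_force: [-1.2, -0.3, 4.3]
opening: 16.9
grasp_force: 58.2
```

```bash
python3 -m creep '[[1,0,0,0.05,0,0,0],[1,0,0,0.1,0,0,0],[1,0,0,0.16,0,0,0],[1,0,0,0.22,0,0,0],[1,0,0,0.24,0,0,0]]' && python3 -m creep '[[1,0,-0.08,0,0,0,0],[1,0,-0.16,0,0,0,0],[1,0,-0.24,0,0,0,0],[1,0,-0.32,0,0,0,0],[1,0,-0.4,0,0,0,0]]' && python3 -m creep '[[1,-0.01,-0.08,0,0,0,0],[1,-0.018,-0.15,0,0,0,0],[1,-0.018,-0.188,0,0,0,0],[1,-0.018,-0.188,0,0,0,0],[1,-0.018,-0.188,0,0,0,0]]'
python3 - <<'E'
from h import *
for c in ("scene","top"):
    r=manip.read_camera(c);K=r["intrinsics"];z=r["depth"];v,u=np.mgrid[0:400,0:640]
    P=np.stack([(u-K[0,2])/K[0,0]*z,(v-K[1,2])/K[1,1]*z,z],-1)@r["T"][:3,:3].T+r["T"][:3,3]
    for q in manip.silhouettes("ram_grip",c)[:2]:
        m=q["region"]&(z>0);X=P[m]
        print(c,q["p"],q["xy"],m.sum())
        for a in range(150,300,15):
            s=X[(X[:,2]>a)&(X[:,2]<a+15)]
            if len(s)>3: print(a,s.mean(0).round(1),len(s))
    if c=="scene": cv2.imwrite("pics/s2.png",cv2.resize(r["frame"][60:240,140:380,::-1],None,fx=3,fy=3))
r=wrist();print(r["s"]["eef_pos"],r["s"]["joints"],r["s"]["tcp_rot"]);np.savez("w4.npz",**{k:r[k] for k in("frame","depth","intrinsics","T")})
cv2.imwrite("pics/w4.png",cv2.resize(r["frame"][140:320,200:440,::-1],None,fx=3,fy=3,interpolation=cv2.INTER_NEAREST))
for q in manip.silhouettes("ram_grip","wrist")[:2]:print(q["p"],q["xy"])
E
```

```text
t: 10.82
eef_pos: [507.3, 166.1, 350.9]
tcp_rot: [2.418, 2.002, 0.005]
ft_force: [0.0, -0.6, -1.6]
opening: 16.3
grasp_force: 59.2
t: 11.45
eef_pos: [506.4, -75.4, 347.6]
tcp_rot: [-2.419, -2.002, 0.002]
ft_force: [0.7, -0.6, -0.5]
opening: 16.4
grasp_force: 59.1
t: 12.08
eef_pos: [495.9, -186.2, 348.0]
tcp_rot: [-2.419, -2.002, 0.0]
ft_force: [0.7, -0.3, -2.2]
opening: 16.6
grasp_force: 59.2
scene 0.86 [252.5, 111.5] 288
150 [ 499.7 -183.1  160.5] 5
165 [ 501.6 -183.1  172.4] 31
180 [ 501.5 -182.6  187.2] 22
195 [ 501.9 -182.6  202. ] 30
210 [ 501.9 -183.1  217.8] 28
225 [ 502.2 -182.8  232.8] 30
240 [ 501.4 -183.   247. ] 28
255 [ 503.9 -180.3  263.5] 36
270 [ 501.  -178.1  276.9] 23
285 [ 500.4 -178.2  292.8] 25
top 0.84 [466.6, 272.1] 474
165 [ 497.2 -177.9  177.6] 7
180 [ 497.4 -178.6  188.4] 19
195 [ 498.  -179.3  202.9] 25
210 [ 498.2 -179.3  218.1] 29
225 [ 497.8 -179.2  233.2] 30
240 [ 498.  -178.8  244. ] 14
255 [ 498.8 -175.7  266.8] 48
270 [ 498.1 -176.3  278.3] 54
285 [ 498.7 -176.5  292.6] 59
[ 496.23457754 -185.97229921  348.78915101] [-5.03296062e-01  3.20061702e-01  1.43072267e+00  1.28020170e-04
  1.39084638e+00 -3.16723414e-01] [-2.41867241e+00 -2.00477313e+00 -1.62120021e-04]
0.94 [323.0, 255.0]
```

View pics/w4.png

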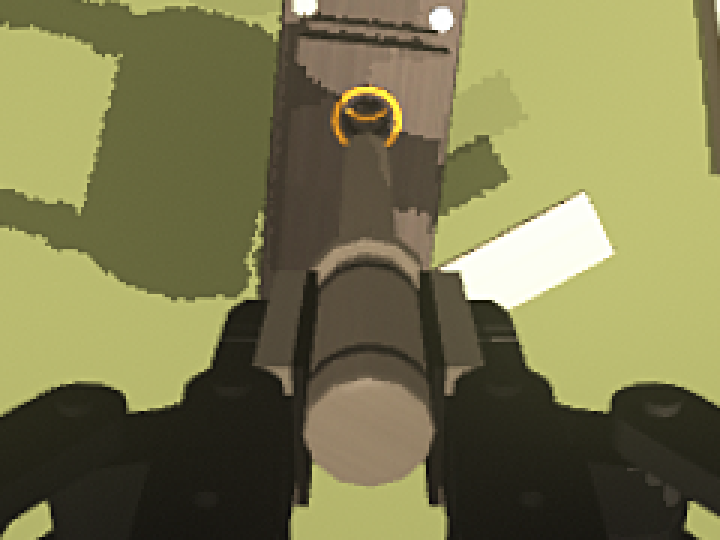

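View pics/s2.png

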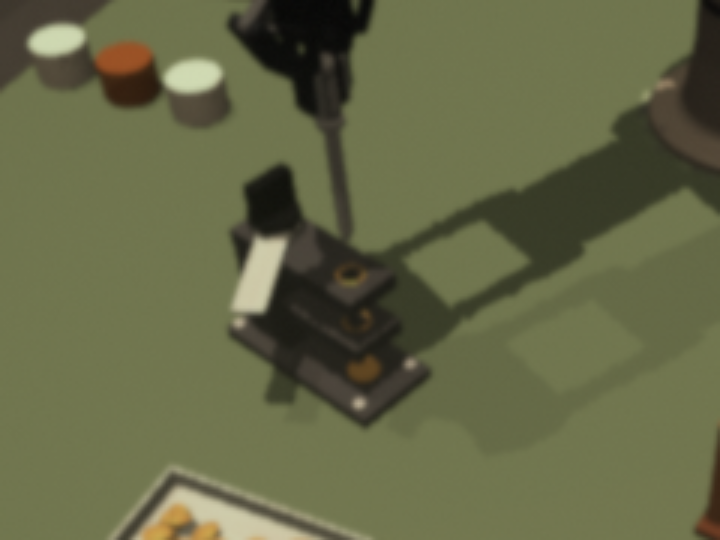

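The ram hangs vertically in the fingers, its nose lined up with the bore at (366,118) in the crop. In the scene crop the bores sit at (350,273) and (358,320). I'll descend through the upper bushing and watch the force.

```bash
python3 -m creep '[[1,0,-0.001,-0.02,0,0,0],[1,0,-0.001,-0.04,0,0,0],[1,0,-0.001,-0.055,0,0,0],[1,0,-0.001,-0.065,0,0,0],[1,0,-0.001,-0.075,0,0,0]]' && python3 -m creep '[[1,0,0,-0.01,0,0,0],[1,0,0,-0.02,0,0,0],[1,0,0,-0.03,0,0,0],[1,0,0,-0.035,0,0,0],[1,0,0,-0.035,0,0,0]]'
python3 - <<'E'
from h import *
s=manip.observe();print(s["eef_pos"],s["ft_force"],s["wrist_torque"])
r=manip.read_camera("scene")
cv2.imwrite("pics/s3.png",cv2.resize(r["frame"][90:200,180:320,::-1],None,fx=5,fy=5))
E
```

```text
t: 13.0
eef_pos: [496.2, -187.6, 303.5]
tcp_rot: [2.42, 2.003, 0.0]
ft_force: [-0.1, 0.3, -2.4]
opening: 16.8
grasp_force: 59.2
t: 13.62
eef_pos: [496.1, -187.5, 282.6]
tcp_rot: [-2.42, -2.003, 0.0]
ft_force: [-0.5, 0.4, -2.0]
opening: 16.6
grasp_force: 59.2
[ 496.07483341 -187.48402257  282.62346994] [-0.46093942  0.41084941 -2.01119022] [ 0.00702187 -0.00473387 -0.02463912]
```

View pics/s3.png

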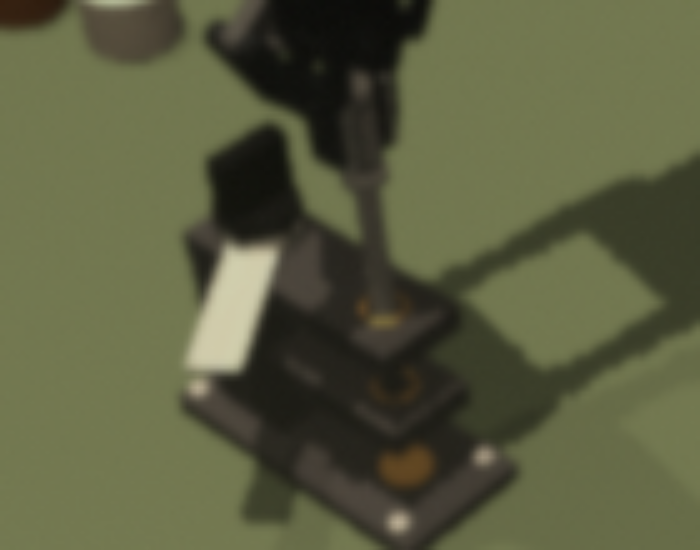

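The nose is in the upper bushing at (380,315) with no side force. Continuing through the lower bushing.

```bash
python3 -m creep '[[1,0,0,-0.01,0,0,0],[1,0,0,-0.02,0,0,0],[1,0,0,-0.03,0,0,0],[1,0,0,-0.04,0,0,0],[1,0,0,-0.05,0,0,0]]' && python3 -m creep '[[1,0,0,-0.01,0,0,0],[1,0,0,-0.02,0,0,0],[1,0,0,-0.03,0,0,0],[1,0,0,-0.042,0,0,0],[1,0,0,-0.042,0,0,0]]'
python3 - <<'E'
from h import *
s=manip.observe();print(s["eef_pos"],s["tcp_rot"],s["ft_force"],s["wrist_torque"],s["dq"])
r=manip.read_camera("scene")
cv2.imwrite("pics/s4.png",cv2.resize(r["frame"][90:200,180:320,::-1],None,fx=5,fy=5))
E
```

```text
t: 14.3
eef_pos: [496.1, -187.5, 252.4]
tcp_rot: [-2.42, -2.003, 0.0]
ft_force: [0.6, 0.0, -1.4]
opening: 16.4
grasp_force: 59.2
t: 14.92
eef_pos: [495.9, -187.4, 226.9]
tcp_rot: [-2.419, -2.002, 0.001]
ft_force: [-0.1, 0.7, -1.5]
opening: 16.6
grasp_force: 59.2
[ 495.87164222 -187.3652492   226.94412414] [-2.41923449e+00 -2.00242664e+00  7.09249479e-04] [-0.13152037  0.65576284 -1.54467606] [-0.00858317 -0.00789526  0.02380928] [-0.001459   -0.01085531 -0.01401398 -0.00159061  0.00847185 -0.00107367]
```

View pics/s4.png

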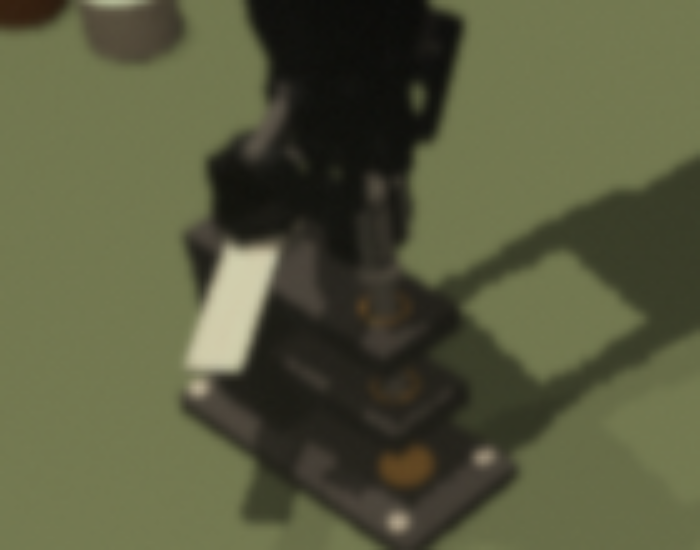

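The ram goes down to (400,385) through both bushings with negligible forces, and its tip is about 21 mm above the medal. I'll let it settle and hand in.

```bash
python3 -m creep '[[1,0,0,0,0,0,0],[1,0,0,0,0,0,0],[1,0,0,0,0,0,0],[1,0,0,0,0,0,0],[1,0,0,0,0,0,0]]' && python3 -c "
from workcell import manip
print(manip.finish_job())"
```

```text
t: 15.6
eef_pos: [496.1, -187.5, 227.7]
tcp_rot: [2.42, 2.003, 0.0]
ft_force: [0.5, -0.9, -2.1]
opening: 16.5
grasp_force: 59.2
the job is handed in; nothing more can be done
None
```

I handed the job in at 15.6 s (no verdict came back): the knob was twisted to its stop and sprang back, the shutter stayed open, and the ram is held upright through both bushings with its tip about 21 mm above the medal by my measurements.

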